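Slide the sample cup under the needle

TASK

Of the two metal sleds on the bench, take the one that carries the wide open sample cup and slide it along the bench, without lifting it off, until the cup is centred under the tip of the fixed needle. Do not bump the needle stand, leave the other sled where it is, and let go of the sled when it is in place.

Things in the scene. Friction and masses are not known exactly. Their poses are not given: they have to be found in the camera images.
- sled: Sled to move: loose flat grey metal slab 210 (its x) x 56 (its y) x 12 mm, about 0.35 kg, slides freely. Origin: centre of underside, z up. Dark steel grip post at x = -80 mm, 26 mm along x, 20 mm along y (grip across this), top 54 mm above bench. Narrow capped vial (13 mm wide, top 38 mm above bench) at x = +25 mm; wide open cup at x = +80 mm.
- cup (a point): Centre of the mouth of the wide white sample cup fixed on the sled: 36 mm outside, 30 mm inside diameter, rim (and this point) 40 mm above the bench, at x = +80 mm, y = 0 of the sled. Axes as the sled's.
- needle_stand: Fixed stand. Origin: the bench point plumb below the needle tip, z up. Needle 4 mm thick, tip 65 mm above bench, under a white cone and teal holder 26 mm wide, 120 to 170 mm high, on a level bar to a column 216 mm high at x = +120, y = +120 mm. Its base plate, 16 mm high, covers x +80 to +160, y +80 to +160 mm, on the side away from the robot.
- spare_sled: The other sled, to be left alone: loose, same slab, grip post, origin and axes, but with two narrow vials (at its x = +25 and +80 mm) and no cup. One sled lies left and one right of the needle, grip posts towards the robot; which is which varies.

How it is judged:
By the outcome, as a careful person would: the job done as asked, in the order asked, and still so for the second after the job is handed in, with the robot touching nothing.
It also fails if it takes over 35 s, if anything falls off the work surface, if the arm or the gripper's body presses on something with over 40 N, if the wrist force passes 120 N, or if a joint passes its speed limit or range.

ROBOT

A 7-joint arm with a two-finger parallel gripper is mounted at the origin on the work surface. World frame = base frame: x ahead of the robot, y to its left, z up, the work surface at z = 0. Lengths are in m, angles in rad, forces in N, time in s.
With the tool pointing down it reaches from about 0.4 to 0.85 m from the base axis. Payload 10.4 kg.
Tool frame: the origin (TCP) lies midway between the tips of the shut fingers; the grasp point (between the pads) lies 19 mm behind it; z points along the fingers, y is the line along which they close (so a half turn about z gives the same grasp; the last joint's range is limited). The gripper opens to 87 mm and grips with 3 to 60 N. Pads are 19 mm wide; open, the fingers measure 117 mm over their backs; the gripper's body (75 mm by 190 mm) begins 51 mm behind the grasp point.
Start: joints at [-1.277, 0.332, -0.065, 1.46, 0.022, 1.35, -0.088], TCP at [0.195, 0.594, 0.223] pointing down, gripper open.
Joint ranges: [-2.6, 2.6], [-0.5, 2.12], [-1.47, 1.34], [0.16, 2.42], [-1.27, 4.41], [0.06, 2.06], [-2.6, 2.6]. Speed limits (rad/s): [2.22, 2.22, 2.79, 2.79, 3.14, 3.14, 3.14].

INTERFACE

Orientations are given as a unit quaternion [w, x, y, z].
In Python, from plant import bot gives the robot as it stands.
- The arm moves only by the tool nudge_tcp, called after "Emit:" by a JSON object that holds its "fn" and its "kwargs", one argument or row to a line. Schema: {"type":"object","properties":{"rows":{"type":"array","items":{"type":"array","items":{"type":"number"},"minItems":6,"maxItems":6},"minItems":1,"maxItems":5},"aperture":{"type":"number"},"only":{"type":"string"},"quiet":{"type":"boolean"},"lines":{"type":"string"}},"required":["rows"],"additionalProperties":false}. rows is a list of rows, 1 to 5 of them, each of 6 numbers: dx, dy, dz in parts of the range, where 1.0 means 750 mm, then a rotation vector rx, ry, rz in a scale on which 1.0 is pi/2 rad; each row is the pose to reach, as a shift and turn from the pose commanded when the call began, along the tool's axes at that moment; what a row does not reach only later rows make up. A row lasts 1/12 s, in which the tool goes at most 0.0417 m and 0.125 rad, less where a joint would pass 70% of its speed; a pose out of reach is approached as far as the arm can. aperture is the opening from 0.0 (shut) to 1.0 (fully open), set as the call begins (left out keeps the last). The fingers move at their own pace and stop on an object; the grip force is fixed at half the most. Time passes only in rows, so rows that do not move let the fingers close. The tool returns the time, the measured TCP pose, the force, the opening and the grip force at its end. only (a regular expression) keeps the lines of the reply that match it, lines (a string "A,B") keeps lines A to B, and quiet returns only ok. No shift or turn number may pass 1 either way. Input that does not fit is refused with a message, and nothing moves.
- bot.get_state(): the state, without advancing time (a new reading comes with each control period).
- bot.camera(name): name is "side" or "top" or "wrist"; returns a dict with "image" (420x560x3 uint8, red, green, blue), "vertical_fov" (degrees; the focal length in pixels is half the picture's height over the tangent of half this angle, whatever the lens; pixels are square), "cx", "cy" (the principal point, pixels), "k1" (the pictures are not rectified: a ray, as slopes to the right and down, at radius r is drawn at 1 + k1 r^2 times it, then the intrinsics apply), "R" (3x3) and "t" (3): a world point X has camera coordinates R X + t. Camera axes: x right, y down, z forward; pixel columns grow to the right and rows downward; lengths in m; the calibration is good to about 2 mm. A picture is of the moment at which its call begins. There is no depth.
- bot.finish_job(): hands the job in; it is judged then, once.
The state is a dict: "clock": time; "joint_positions": joint angles; "joint_vel": joint speeds; "tau": joint torques, N m; "ee_pos": TCP position; "tcp_rot": TCP orientation; "contact_force": force on the tool from outside, world axes, zero at the start; "wrist_torque": the same for the moment, N m; "opening": opening from 0.0 (shut) to 1.0 (fully open); "grip_force": force on a finger pad.
Only numpy, scipy, OpenCV 4.12 (cv2) and the standard library are available. Lean on these libraries where they do the work, as an engineer would, in place of code of your own. Each camera call takes 0.05 s, during which the arm holds its last target. There are 200 camera calls.

## Working session

There is one attempt and no reset: what is moved stays moved. The work goes in short steps, Python scripts to look and compute and a tool call to move; the robot and the scene stay as the last step left them, time stands still between calls to the robot, and variables do not carry over. Pictures are saved under pics/ and viewed, at most 10 in all, crops included, and the job is handed in when it is done.

```bash
ls; mkdir -p pics; cat > h.py <<'E'
import numpy as np, cv2, pickle, sys
from plant import bot
def snap(name,f):
    c=bot.camera(name); cv2.imwrite(f'pics/{f}.png',c['image'][:,:,::-1]); pickle.dump(c,open(f'pics/{f}.pkl','wb')); return c
def load(f): return pickle.load(open(f'pics/{f}.pkl','rb'))
def K(c):
    f=c['image'].shape[0]/2/np.tan(np.radians(c['vertical_fov'])/2)
    return np.array([[f,0,c['cx']],[0,f,c['cy']],[0,0,1.]]),np.array([c['k1'],0,0,0,0.])
def ray(c,uv):
    k,d=K(c); p=cv2.undistortPoints(np.array([[uv]],float),k,d)[0,0]
    R=np.array(c['R']);t=np.array(c['t']); return -R.T@t, R.T@np.array([p[0],p[1],1])
def onz(c,uv,z):
    o,d=ray(c,uv); return o+d*(z-o[2])/d[2]
def proj(c,X):
    k,d=K(c); return cv2.projectPoints(np.array(X,float).reshape(-1,3),cv2.Rodrigues(np.array(c['R']))[0],np.array(c['t'],float),k,d)[0][:,0]
def tri(obs):
    A=0;b=0
    for c,uv in obs:
        o,d=ray(c,uv); d/=np.linalg.norm(d); P=np.eye(3)-np.outer(d,d); A=A+P; b=b+P@o
    return np.linalg.solve(A,b)
E
python3 - <<'E'
from h import *
for n in('top','side'):
    c=snap(n,n+'0'); print(n,-np.array(c['R']).T@c['t'],c['vertical_fov'],c['k1'])
a=np.hstack([cv2.imread('pics/top0.png'),cv2.imread('pics/side0.png')])
s=bot.get_state();print(s)
E
```

```text
pics
plant.py
top [ 0.51548417 -0.0013675   0.70829907] 53.24930665485188 0.04383459293864173
side [ 0.40829102 -0.52642807  0.76343803] 43.52777632431176 -0.11938411624736628
{'clock': 0.1, 'joint_positions': array([-1.27656763,  0.33280536, -0.06467115,  1.46086686,  0.02160084,
        1.34990441, -0.08848978]), 'joint_vel': array([ 0.00121016, -0.00088794,  0.00021788, -0.00092896,  0.00054287,
       -0.00252104, -0.00053283]), 'tau': array([ 8.21320209e-04, -6.24544430e+01,  2.40475894e-02, -3.90715599e+01,
       -6.16144622e-02,  3.64754826e-02,  3.88605645e-05]), 'ee_pos': array([0.19463237, 0.59355067, 0.22183095]), 'tcp_rot': array([-6.73571550e-05,  1.57751320e-01,  9.87478661e-01, -6.40859892e-04]), 'contact_force': array([0.41350224, 0.10864856, 0.08023444]), 'wrist_torque': array([0.01813249, 0.00230996, 0.05916142]), 'grip_force': 0.0, 'opening': 1.0000943495944175}
```

View pics/top0.png

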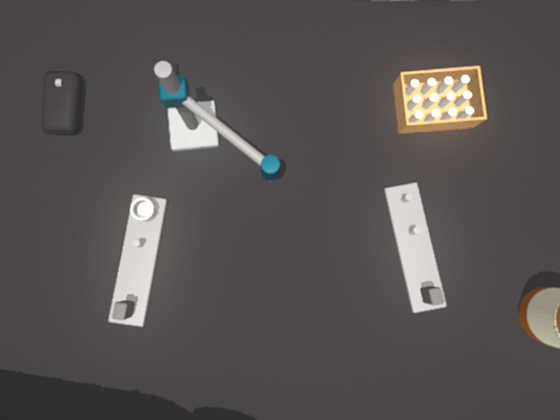

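View pics/side0.png

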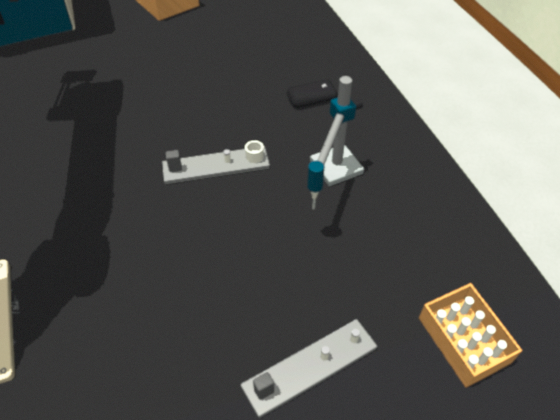

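The cup sled is the left one: cup at top (143,209), post (123,311); side view cup (255,150), post (173,161). The needle holder is at top (270,167) and the tip at about (314,208) in the side view. I'll enlarge these areas to read them more closely.

```bash
python3 - <<'E'
import cv2,numpy as np
t=cv2.imread('pics/top0.png');s=cv2.imread('pics/side0.png')
def cr(i,x,y,w,h,k): return np.clip(cv2.resize(i[y:y+h,x:x+w],None,fx=k,fy=k,interpolation=cv2.INTER_CUBIC).astype(float)*1.3,0,255).astype('uint8')
a=cr(t,100,185,80,150,4)          # 320x600
b=cr(t,230,140,80,50,6)  #480x300
c=cr(s,284,140,80,75,6)[:300] if 0 else cr(s,290,165,80,50,6)
cv2.imwrite('pics/crA.png',np.hstack([a,np.vstack([b,c])]))
E
```

```text
(no output)
```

View pics/crA.png

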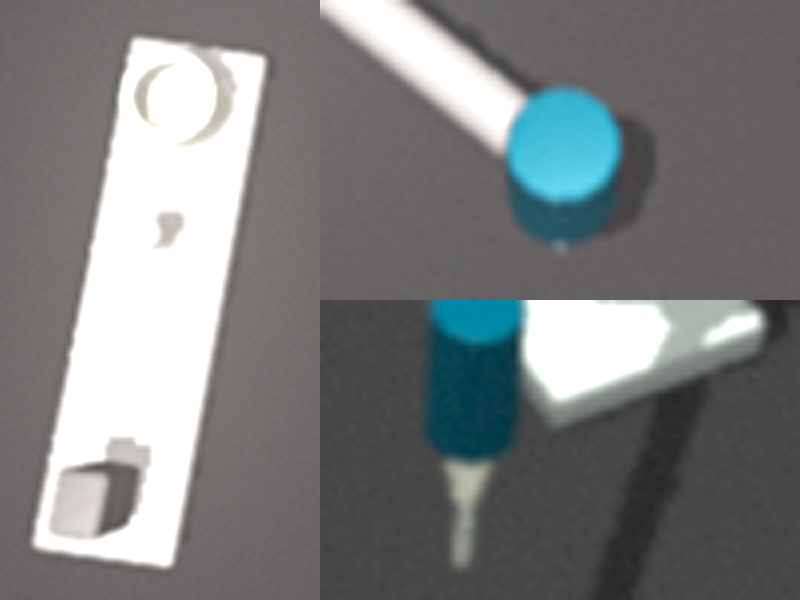

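```bash
python3 - <<'E'
from h import *
t=load('top0');s=load('side0')
g=lambda x,y:(x/4+100,y/4+185)
for p in[(132,38),(34,547)]: print('L',onz(t,g(*p),.012))
print('BR',onz(t,g(172,568),.012),onz(t,g(172,568),0));print('TR',onz(t,g(267,57),0))
print('cup',onz(t,(144.0,209.8),.04),onz(s,(255,147.5),.04))
print('holder',onz(t,(270.7,164),.17))
print('tip top',onz(t,(270,181.3),.065),'side',onz(s,(313.3,209.3),.065),'tri',tri([(t,(270,181.3)),(s,(313.3,209.3))]))
# post top center
print('post',onz(t,g(78,503),.054),onz(s,(173,155),.054))
E
```

```text
L [0.63578489 0.22632138 0.012     ]
L [0.42894462 0.25501673 0.012     ]
BR [0.42046886 0.20010517 0.012     ] [0.41883137 0.20357734 0.        ]
TR [0.63007519 0.17321003 0.        ]
cup [0.60630686 0.19874104 0.04      ] [0.6084466  0.19822393 0.04      ]
holder [ 0.65029666 -0.00285773  0.17      ]
tip top [ 0.6489478  -0.00218433  0.065     ] side [ 0.64933503 -0.00552121  0.065     ] tri [ 0.65033204 -0.00227566  0.06066664]
post [0.45021959 0.22418784 0.054     ] [0.45017297 0.21876876 0.054     ]
```

Units first: shifts go in shares of 750 mm and turns go in shares of pi/2 rad. So -0.15 m / 0.75 = -0.2, -0.12 m / 0.75 = -0.16, -0.18 rad / 1.5708 = -0.1146.

```bash
cat >> h.py <<'E'
from scipy.spatial.transform import Rotation as Ro
def go(p,yaw_y):
    "tool-axes shift to TCP p, with tool y at heading yaw_y (rad, tool down)"
    s=bot.get_state(); q=s['tcp_rot']; r=Ro.from_quat([q[1],q[2],q[3],q[0]])
    y=np.array([np.cos(yaw_y),np.sin(yaw_y),0]); z=np.array([0,0,-1.]); x=np.cross(y,z)
    T=Ro.from_matrix(np.c_[x,y,z])
    print('shift',np.round(r.inv().apply(np.array(p)-s['ee_pos']),4),'rot',np.round((r.inv()*T).as_rotvec(),4),s['clock'])
E
```

Emit:
{"fn": "nudge_tcp", "kwargs": {
  "rows": [
    [-0.04, -0.0307, 0.012, 0, 0, -0.0382],
    [-0.08, -0.0613, 0.0227, 0, 0, -0.0764],
    [-0.12, -0.092, 0.0347, 0, 0, -0.1146],
    [-0.16, -0.1227, 0.0453, 0, 0, -0.1146],
    [-0.2, -0.1533, 0.0573, 0, 0, -0.1146]
  ],
  "aperture": 1.0
}}

```text
clock: 0.52
ee_pos: [0.3021, 0.4361, 0.179]
tcp_rot: [-0.0, 0.068, 0.998, -0.0]
contact_force: [1.2, 0.9, 0.8]
opening: 1.0
grip_force: 0.0
```

```bash
python3 -c "
from h import *
go([.4485,.2205,.12],np.radians(82.1))"
```

```text
shift [-0.1744 -0.1937  0.059 ] rot [-0.0002 -0.0002  0.0014] 0.5167
```

Scaled: -0.139 m / 0.75 = -0.1853, -0.125 m / 0.75 = -0.1667.

Emit:
{"fn": "nudge_tcp", "kwargs": {
  "rows": [
    [-0.0333, -0.0373, 0.012, 0, 0, 0],
    [-0.0667, -0.0747, 0.0227, 0, 0, 0],
    [-0.1, -0.1107, 0.0333, 0, 0, 0],
    [-0.1333, -0.148, 0.0453, 0, 0, 0],
    [-0.1667, -0.1853, 0.056, 0, 0, 0]
  ]
}}

```text
clock: 0.93
ee_pos: [0.4068, 0.2814, 0.137]
tcp_rot: [-0.0, 0.068, 0.998, -0.0]
contact_force: [1.2, 0.2, 0.1]
opening: 1.003
grip_force: 0.0
```

Emit:
{"fn": "nudge_tcp", "kwargs": {
  "rows": [
    [-0.0333, -0.0373, 0.012, 0, 0, 0],
    [-0.0653, -0.0733, 0.0227, 0, 0, 0],
    [-0.0653, -0.0733, 0.0227, 0, 0, 0],
    [-0.0653, -0.0733, 0.0227, 0, 0, 0]
  ]
}}

```text
clock: 1.27
ee_pos: [0.4478, 0.2198, 0.1199]
tcp_rot: [-0.0, 0.071, 0.998, -0.001]
contact_force: [1.2, 0.6, -0.6]
opening: 1.005
grip_force: 0.0
```

```bash
python3 - <<'E'
from h import *
go([.4485,.2205,.02],np.radians(82.1))
w=snap('wrist','w1');s=snap('side','s1')
print(proj(w,[[.4485,.2205,.054],[.607,.1985,.04]]))
a=cv2.imread('pics/w1.png');b=cv2.imread('pics/s1.png')[90:240,130:380]
cv2.imwrite('pics/w1s.png',np.vstack([cv2.resize(a,(533,400)),cv2.resize(b,(333,200))[:, :533] if 0 else cv2.copyMakeBorder(cv2.resize(b,(333,200)),0,0,0,200,0)]))
E
```

```text
shift [-0.0006  0.0009  0.0999] rot [-0.0011 -0.0009 -0.0033] 1.2667
[[280.05077212 226.59739768]
 [280.19253172 390.26172741]]
```

View pics/w1s.png

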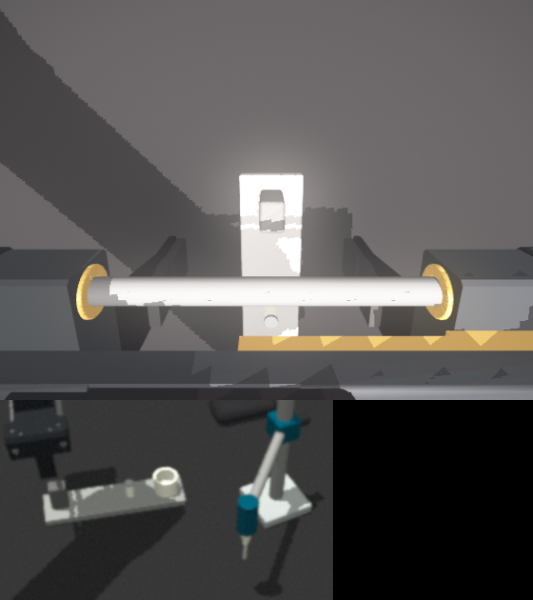

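Wrist view: the post is at about (285,226) in full-image pixels, against a predicted (280,226). It sits between the open fingers and lines up with them, so I'll descend.

Emit:
{"fn": "nudge_tcp", "kwargs": {
  "rows": [
    [0, 0, 0.0333, 0, 0, 0],
    [0, 0, 0.0667, 0, 0, 0],
    [0, 0, 0.1, 0, 0, 0],
    [0, 0, 0.1267, 0, 0, 0],
    [0, 0, 0.1333, 0, 0, 0]
  ]
}}

```text
clock: 1.78
ee_pos: [0.4448, 0.2226, 0.0178]
tcp_rot: [-0.002, 0.067, 0.998, -0.001]
contact_force: [-0.4, -0.1, -0.4]
opening: 0.995
grip_force: 0.0
```

Emit:
{"fn": "nudge_tcp", "kwargs": {
  "rows": [
    [0, 0, 0, 0, 0, 0],
    [0, 0, 0, 0, 0, 0],
    [0, 0, 0, 0, 0, 0],
    [0, 0, 0, 0, 0, 0],
    [0, 0, 0, 0, 0, 0]
  ],
  "aperture": 0.0
}}

```text
clock: 2.2
ee_pos: [0.4479, 0.2225, 0.0216]
tcp_rot: [0.001, 0.068, 0.998, 0.001]
contact_force: [-0.7, 0.3, -0.3]
opening: 0.704
grip_force: 0.0
```

Emit:
{"fn": "nudge_tcp", "kwargs": {
  "rows": [
    [0, 0, 0, 0, 0, 0],
    [0, 0, 0, 0, 0, 0],
    [0, 0, 0, 0, 0, 0],
    [0, 0, 0, 0, 0, 0],
    [0, 0, 0, 0, 0, 0]
  ]
}}

```text
clock: 2.62
ee_pos: [0.4473, 0.222, 0.0205]
tcp_rot: [-0.0, 0.068, 0.998, 0.0]
contact_force: [1.0, -1.0, -1.0]
opening: 0.322
grip_force: 0.0
```

```bash
python3 - <<'E'
from h import *
t=snap('top','t2');s=snap('side','s2')
a=cv2.resize(cv2.imread('pics/t2.png')[180:340,95:195],None,fx=3,fy=3);b=cv2.resize(cv2.imread('pics/s2.png')[110:210,150:300],None,fx=3,fy=3)
cv2.imwrite('pics/v2.png',np.hstack([a,cv2.copyMakeBorder(b,0,180,0,0,0)]))
E
```

```text
(no output)
```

View pics/v2.png

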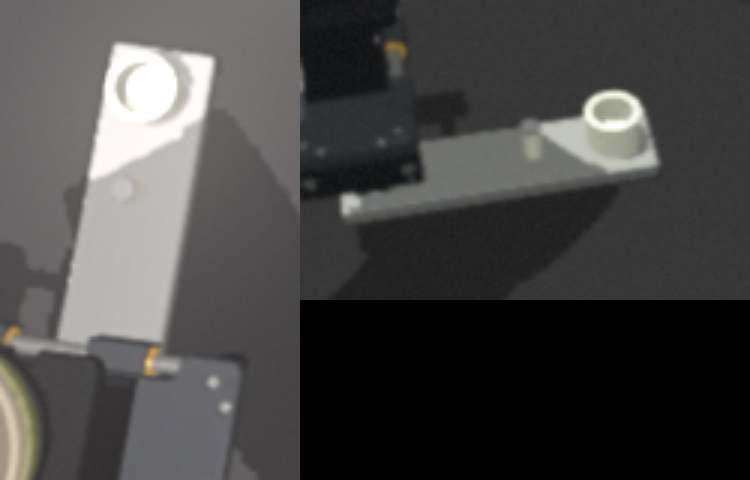

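The cup rim is now at top (143,209) and side (254.3,147.3), so the sled hasn't moved. The fingers are still closing around the post.

Emit:
{"fn": "nudge_tcp", "kwargs": {
  "rows": [
    [0, 0, 0, 0, 0, 0],
    [0, 0, 0, 0, 0, 0],
    [0, 0, 0, 0, 0, 0],
    [0, 0, 0, 0, 0, 0]
  ]
}}

```text
clock: 3.05
ee_pos: [0.4473, 0.2222, 0.0205]
tcp_rot: [-0.0, 0.068, 0.998, 0.0]
contact_force: [0.4, 1.9, -1.4]
opening: 0.227
grip_force: 29.9
```

Emit:
{"fn": "nudge_tcp", "kwargs": {
  "rows": [
    [0, 0, 0.0007, 0, 0, 0],
    [0, 0, 0.0013, 0, 0, 0],
    [0, 0, 0.0013, 0, 0, 0]
  ]
}}

```text
clock: 3.3
ee_pos: [0.4473, 0.2222, 0.0205]
tcp_rot: [-0.0, 0.068, 0.998, 0.0]
contact_force: [-5.1, -1.0, 13.4]
opening: 0.226
grip_force: 29.9
```

```bash
python3 - <<'E'
from h import *
t=load('top0');s=load('side0')
print('cup',onz(t,(143,209),.04),onz(s,(254.3,147.3),.04))
st=bot.get_state();e=st['ee_pos']; go([e[0]+.042,e[1]-.202,e[2]],np.radians(82.1))
E
```

```text
cup [0.60758724 0.20037239 0.04      ] [0.60731997 0.19923457 0.04      ]
shift [-6.910e-02 -1.944e-01 -1.000e-04] rot [ 0.0004 -0.0003  0.0012] 3.3
```

Scaled: -0.07 m / 0.75 = -0.0933, -0.061 m / 0.75 = -0.0813.

Emit:
{"fn": "nudge_tcp", "kwargs": {
  "rows": [
    [-0.004, -0.0107, 0, 0, 0, 0],
    [-0.012, -0.0333, 0, 0, 0, 0],
    [-0.0213, -0.0587, 0, 0, 0, 0],
    [-0.0293, -0.0813, 0, 0, 0, 0],
    [-0.0333, -0.0933, 0, 0, 0, 0]
  ]
}}

```text
clock: 3.72
ee_pos: [0.4637, 0.1486, 0.0205]
tcp_rot: [0.001, 0.069, 0.998, 0.001]
contact_force: [-0.5, 5.3, 5.8]
opening: 0.233
grip_force: 29.9
```

Emit:
{"fn": "nudge_tcp", "kwargs": {
  "rows": [
    [-0.004, -0.0107, 0, 0, 0, 0],
    [-0.012, -0.0333, 0, 0, 0, 0],
    [-0.0213, -0.0587, 0, 0, 0, 0],
    [-0.0293, -0.0813, 0, 0, 0, 0],
    [-0.0333, -0.0933, 0, 0, 0, 0]
  ]
}}

```text
clock: 4.13
ee_pos: [0.4789, 0.0757, 0.0205]
tcp_rot: [0.001, 0.069, 0.998, 0.001]
contact_force: [-0.2, 5.8, 7.8]
opening: 0.23
grip_force: 30.0
```

```bash
python3 - <<'E'
from h import *
s=snap('side','s3')
cv2.imwrite('pics/v3.png',cv2.resize(cv2.imread('pics/s3.png')[110:310,200:400],None,fx=3,fy=3))
E
```

```text
(no output)
```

View pics/v3.png

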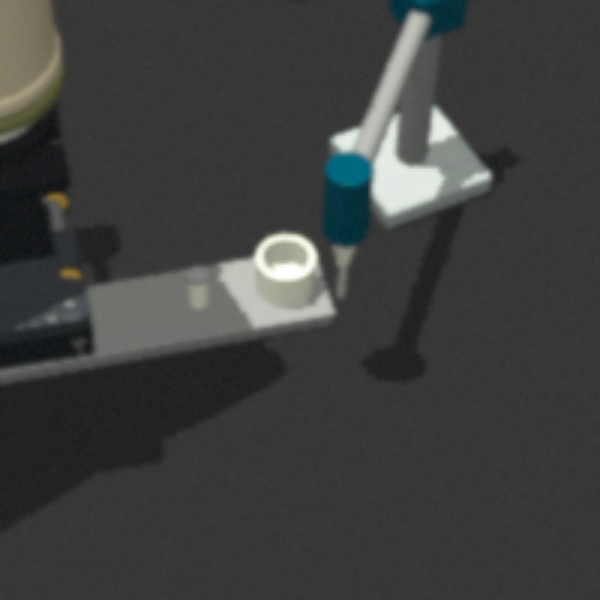

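The cup rim is at about (295.3,195.7) and the needle tip at (314,209) in the side image. I'm most of the way there, with the stand clear.

```bash
python3 - <<'E'
from h import *
s=load('s3');c=onz(s,(295.3,195.7),.04);print(c,onz(s,(313.6,209.3),.065)-c)
go([.489,.0195,.0205],np.radians(82.1))
E
```

```text
[0.63905918 0.05383191 0.04      ] [ 0.01076066 -0.05952735  0.025     ]
shift [-0.0173 -0.0528 -0.    ] rot [ 0.0007  0.002  -0.0012] 4.1833
```

Emit:
{"fn": "nudge_tcp", "kwargs": {
  "rows": [
    [-0.0067, -0.02, 0, 0, 0, 0],
    [-0.0133, -0.04, 0, 0, 0, 0],
    [-0.0187, -0.0573, 0, 0, 0, 0],
    [-0.0213, -0.068, 0, 0, 0, 0],
    [-0.0227, -0.072, 0, 0, 0, 0]
  ]
}}

```text
clock: 4.6
ee_pos: [0.4882, 0.0206, 0.0205]
tcp_rot: [0.001, 0.069, 0.998, 0.001]
contact_force: [-2.2, 7.2, 10.0]
opening: 0.23
grip_force: 30.0
```

Emit:
{"fn": "nudge_tcp", "kwargs": {
  "rows": [
    [0, 0, 0, 0, 0, 0],
    [0, 0, 0, 0, 0, 0],
    [0, 0, 0, 0, 0, 0]
  ]
}}

```text
clock: 4.85
ee_pos: [0.4882, 0.0205, 0.0205]
tcp_rot: [0.001, 0.068, 0.998, 0.0]
contact_force: [-1.7, -0.4, 8.6]
opening: 0.226
grip_force: 29.9
```

```bash
python3 - <<'E'
from h import *
s=snap('side','s4');t=snap('top','t4')
f=lambda i,x,y,w,h:cv2.resize(i[y:y+h,x:x+w],None,fx=6,fy=6,interpolation=cv2.INTER_CUBIC)
cv2.imwrite('pics/v4.png',np.hstack([f(cv2.imread('pics/s4.png'),280,160,65,80),f(cv2.imread('pics/t4.png'),235,150,65,80)]))
E
```

```text
(no output)
```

View pics/v4.png

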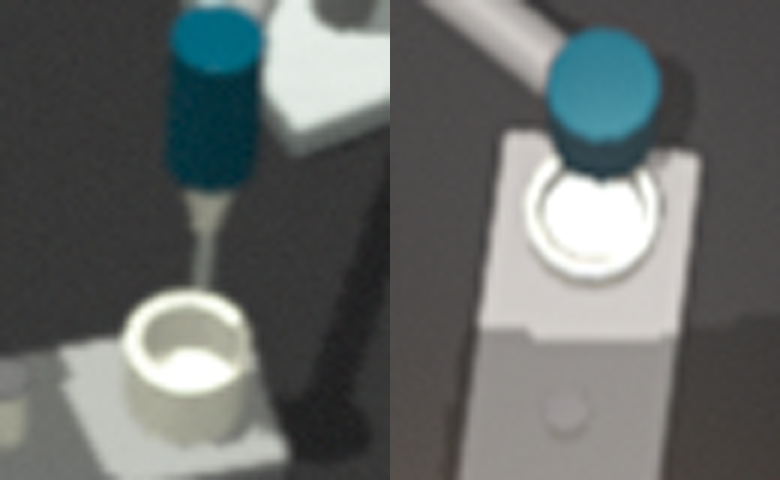

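Side view: cup rim centred at about (311.1,216.8), needle tip ending at about (313.5,208.7), and no contact. Top view: rim centred at about (268.7,186.0), with the tip hidden behind the holder. Next I'll compute the offset by fitting the rim outline.

```bash
python3 - <<'E'
from h import *
from scipy.optimize import least_squares as LS
s=load('s4');t=load('t4');a=np.linspace(0,2*np.pi,200)
def ext(c,p): 
    q=proj(c,np.c_[p[0]+.018*np.cos(a),p[1]+.018*np.sin(a),0*a+.04]); return q.min(0),q.max(0)
def fs(p): m,M=ext(s,p); return [m[0]-(280+122/6),M[0]-(280+251/6),m[1]-(160+290/6),M[1]-(160+393/6)]
def ft(p): m,M=ext(t,p); return [m[0]-(235+134/6),M[0]-(235+270/6),M[1]-(150+284/6)]
for n,f in(('side',fs),('top',ft)):
    r=LS(f,[.649,0],x_scale=.01,diff_step=1e-4); print(n,r.x,r.fun)
print('tip side',onz(s,(313.5,208.9),.065),'top',onz(load('top0'),(270,181.3),.065))
m=proj(t,[[.649,-.0022,.17]]);print(m, 'holder top now', onz(t,(235+(604-390)/6,150+84/6),.17))
E
```

```text
side [ 0.64793225 -0.00146378] [ 0.50456551 -0.50497688  0.5843018  -0.54089856]
top [ 6.45752666e-01 -1.03215284e-04] [ 0.22815082 -0.22850585  0.00144545]
tip side [ 0.64998837 -0.00481271  0.065     ] top [ 0.6489478  -0.00218433  0.065     ]
[[270.19470473 164.9622593 ]] holder top now [ 0.65029635 -0.00281393  0.17      ]
```

Scaled: -0.0034 m / 0.75 = -0.0045, -0.0024 m / 0.75 = -0.0032.

Emit:
{"fn": "nudge_tcp", "kwargs": {
  "rows": [
    [-0.0023, -0.0016, 0, 0, 0, 0],
    [-0.0045, -0.0032, 0, 0, 0, 0],
    [-0.0045, -0.0032, -0.0007, 0, 0, 0],
    [-0.0045, -0.0032, -0.0013, 0, 0, 0]
  ]
}}

```text
clock: 5.28
ee_pos: [0.4901, 0.0182, 0.0206]
tcp_rot: [-0.0, 0.068, 0.998, 0.0]
contact_force: [-0.2, 0.3, -1.5]
opening: 0.228
grip_force: 30.0
```

Emit:
{"fn": "nudge_tcp", "kwargs": {
  "rows": [
    [0, 0, 0, 0, 0, 0],
    [0, 0, 0, 0, 0, 0],
    [0, 0, 0, 0, 0, 0],
    [0, 0, 0, 0, 0, 0],
    [0, 0, 0, 0, 0, 0]
  ],
  "aperture": 1.0
}}

```text
clock: 5.7
ee_pos: [0.4903, 0.0177, 0.0205]
tcp_rot: [-0.0, 0.069, 0.998, -0.0]
contact_force: [0.1, -0.1, 0.5]
opening: 0.523
grip_force: 0.0
```

Emit:
{"fn": "nudge_tcp", "kwargs": {
  "rows": [
    [0, 0, 0, 0, 0, 0],
    [0, 0, 0, 0, 0, 0],
    [0, 0, 0, 0, 0, 0],
    [0, 0, 0, 0, 0, 0],
    [0, 0, 0, 0, 0, 0]
  ]
}}

```text
clock: 6.12
ee_pos: [0.4903, 0.0178, 0.0205]
tcp_rot: [-0.0, 0.068, 0.998, 0.0]
contact_force: [-0.4, 0.3, -0.1]
opening: 0.901
grip_force: 0.0
```

```bash
python3 - <<'E'
from h import *
s=snap('side','s5');t=snap('top','t5')
f=lambda i,x,y,w,h:cv2.resize(i[y:y+h,x:x+w],None,fx=6,fy=6,interpolation=cv2.INTER_CUBIC)
cv2.imwrite('pics/v5.png',np.hstack([f(cv2.imread('pics/s5.png'),280,160,65,80),f(cv2.imread('pics/t5.png'),235,150,65,80)]))
E
```

```text
(no output)
```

View pics/v5.png

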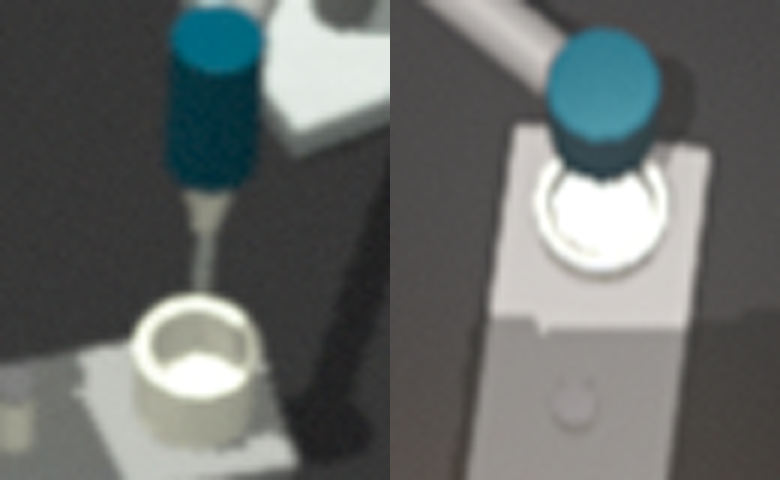

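After release, the side view shows the rim spanning columns 131–262 and rows 295–396 of the crop, with the tip at about (201,291). In the top view the rim spans columns 534–668 with its bottom at 277, and it lies centred under the holder (column 604).

Scaled: -0.1 m / 0.75 = -0.1333, -0.08 m / 0.75 = -0.1067.

```bash
python3 - <<'E'
from h import *
from scipy.optimize import least_squares as LS
s=load('s5');t=load('t5');a=np.linspace(0,2*np.pi,200)
def ext(c,p): 
    q=proj(c,np.c_[p[0]+.018*np.cos(a),p[1]+.018*np.sin(a),0*a+.04]); return q.min(0),q.max(0)
def fs(p): m,M=ext(s,p); return [m[0]-(280+131/6),M[0]-(280+262/6),m[1]-(160+295/6),M[1]-(160+396/6)]
def ft(p): m,M=ext(t,p); return [m[0]-(235+144/6),M[0]-(235+278/6),M[1]-(150+277/6)]
for n,f in(('side',fs),('top',ft)):
    r=LS(f,[.649,0],x_scale=.01,diff_step=1e-4); print(n,r.x,r.fun)
print('tip side',onz(s,(313.5,208.9),.065))
E
```

```text
side [ 0.65013683 -0.00383957] [ 0.66124216 -0.66175982  0.39954244 -0.36018087]
top [ 0.64767908 -0.00252527] [ 0.06645151 -0.06655157  0.00042013]
tip side [ 0.64998837 -0.00481271  0.065     ]
```

Emit:
{"fn": "nudge_tcp", "kwargs": {
  "rows": [
    [0, 0, -0.0133, 0, 0, 0],
    [0, 0, -0.04, 0, 0, 0],
    [0, 0, -0.0733, 0, 0, 0],
    [0, 0, -0.1067, 0, 0, 0],
    [0, 0, -0.1333, 0, 0, 0]
  ]
}}

```text
clock: 6.63
ee_pos: [0.4907, 0.0177, 0.1231]
tcp_rot: [0.001, 0.069, 0.998, 0.0]
contact_force: [-0.1, 0.4, -0.7]
opening: 0.998
grip_force: 0.0
```

The offset is about 1 mm in both views. I'll let the arm settle, check that both sleds are still, and hand in.

Emit:
{"fn": "nudge_tcp", "kwargs": {
  "rows": [
    [0, 0, 0, 0, 0, 0],
    [0, 0, 0, 0, 0, 0],
    [0, 0, 0, 0, 0, 0]
  ],
  "quiet": true
}}

```text
ok
```

```bash
python3 - <<'E'
from h import *
t=snap('top','t6')['image'].astype(int)
a=load('t5')['image'].astype(int);o=load('top0')['image'].astype(int)
d=lambda x,y,b:np.abs(x[b]-y[b]).mean().round(2)
print(d(t,a,np.s_[165:205,250:290]), d(t,o,np.s_[180:320,380:450]))
print(bot.finish_job())
E
```

```text
29.93 28.92
the job is handed in; nothing more can be done
None
```

```bash
python3 - <<'E'
from h import *
o=cv2.imread('pics/top0.png');a=cv2.imread('pics/t5.png');b=cv2.imread('pics/t6.png')
f=lambda i:cv2.resize(i[140:330,225:460],(400,323))
cv2.imwrite('pics/v6.png',np.hstack([f(a),f(b)]))
E
```

```text
(no output)
```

View pics/v6.png

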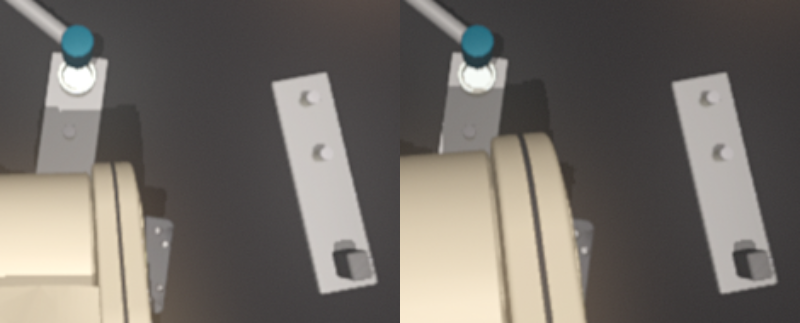

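The cup sled was slid into place with the cup about 1–2 mm from centred under the needle by my camera measurements, then released; the stand and spare sled show no sign of having moved, and the job is handed in at about 7 s.

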